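# Pin the setting anvil into the bench receiver

## Task

Push the setting anvil gently all the way home into its bench receiver, then lock it there with the ball-lock pin: squeeze the pin's thumb button in and keep it in while you slide the pin through the three aligned holes until its shoulder sits against the cheek, then let go so that the button springs out and the balls lock. Do not force anything, and leave the other things on the bench alone.

Things in the scene. Friction and masses are not known exactly. Their poses are not given: they have to be found in the camera images.
- receiver: Bench receiver for slide-in tools: grey base plate (262 x 120 x 10 mm, x -175 to 87) bolted down. On it, clamped through slotted holes and on shims, a head with two upright steel cheeks 100 (x) x 10 (y) mm, tops 72 mm above the bench, a 30 mm slot between them, open to the front (-x) and top; outer cheek faces at y = +-25 mm. Origin: on the bench under bore, z up. Pose: the base plate's.
- bore (a point): Nominal centre of the round 13.2 mm cross bore that runs along y (axes as receiver) through both cheeks: midway between the cheeks, 50 mm above the bench. Fixed to the base plate: the head is clamped in its slots by hand, so the true bore, with cheeks and anvil, lies up to 12 mm off it in x and 2 mm in z, parallel to y; y is exact. The pin may go in from either side.
- anvil (a joint): Setting anvil, a dark cast block on a tongue in the slot. How far (m) it stands out towards -x: 0 home (hard stop: flange on the cheeks' front ends, the tongue's 13.2 mm hole in line with the bore), 0.034 out. Slides with about 5 N friction, stays put. Front face 58 mm wide, 12 to 72 mm high, 124.5 mm ahead of the true bore when home; steel top plate flush with it, top at 82.
- pin: Ball-lock pin, about 0.16 kg, lying level on the bench. Origin: on its axis (18 mm above the bench) at the shoulder face; x runs along the shank to the nose, z up. 12 mm shank, x 0 to 58.5 mm, then a chamfered nose to x 61 (radius 4.6). Two locking balls at x = 54 mm, above and below, stand 2.5 mm out of the shank; flush while the button is in. Behind the shoulder: collar 36 mm across, x -6 to 0.
- pin_grip (a point): Middle of the pinch on the pin's handle: on the axis, 41 mm behind the shoulder face. Axes as pin. Handle along the pin's x: neck 10 mm across, x -34 to -6; finger flange 44 (y) x 36 (z) x 8 mm, x -42 to -34; round thumb button 30 mm across, its face at x = -53 when out, -48 when in. From above, one finger fits over the neck ahead of the flange, the other behind the button.
- pin_mid (a point): Middle of the pin's grip length: on its axis, 25 mm ahead of the shoulder face. Meets the true bore centre when the pin is home: the shoulder then touches the outer face of the cheek and the balls stand 1.5 mm clear of the far cheek.
- pin_nose (a point): The end of the pin's nose: on its axis, 61 mm ahead of the shoulder face.
- button (a joint): How far (m) the pin's thumb button is pressed in: 0 out (balls out, locked), 0.005 fully in (balls drawn in); the spring takes 3 N to start and 8 N at the end. It cannot come out while the balls are inside a hole, and the balls will not enter a hole while it is out.
- dye_a: Bystander: dye bottle with a white cap, 38 mm across, 105 mm tall, standing. Origin under its centre.
- dye_b: Bystander: dye bottle as dye_a, another dye.
- dye_c: Bystander: dye bottle as dye_a, another dye.
- mallet: Bystander: mallet with a white head 80 x 48 mm lying along its x and a 170 mm wooden handle along its +y. Origin on the bench under the head.
- punch: Bystander: square steel drive punch, 133 x 9 x 9 mm, lying along its x. Origin under its middle.
- awl: Bystander: awl with a wooden handle, 150 mm long, 22 mm thick, lying along its x. Origin on the bench under the middle of the handle.
- setter: Bystander: round steel rivet setter, 18 mm across, 66 mm tall, standing. Origin under its centre.
Not all that is in view belongs to the job. Leave any blue look-alike of the pin alone.

How it is judged (in metres and radians):
On the way, in this order (a step that is already met when the one before it is completed fails the run):
1. the anvil is pushed home (value of joint anvil below 0.0015 m), for 0.2 s.
2. the pin is home through all three holes with its button still held in (distance between pin_mid and bore below 0.016 m and y of pin_mid in the frame of bore between -0.0025 and 0.0025 m and angle between the x axis of pin and the y axis of receiver, either way round below 0.06 rad and value of joint button above 0.0035 m), for 0.2 s.
At the end, for the whole second after the job is handed in: Anvil within 2 mm of home; pin through both cheeks and the tongue, its middle within 2.5 mm along the bore of the receiver's centre (16 mm overall from the nominal bore point), axis within 0.06 rad of the bore; button sprung fully out (within 1 mm): balls locked behind the far cheek; all at rest (value of joint anvil below 0.002 m and distance between pin_mid and bore below 0.016 m and y of pin_mid in the frame of bore between -0.0025 and 0.0025 m and angle between the x axis of pin and the y axis of receiver, either way round below 0.06 rad and value of joint button below 0.001 m and linear speed of pin below 0.02 m/s); the robot touches nothing.
It fails at once if the robot pushes the anvil or its receiver harder than 30 N (contact force between any of the fingers, the arm and receiver above 30 N).
It fails at once if the pin is forced: it presses on the receiver or the anvil with over 30 N (contact force between pin and receiver above 30 N).
It fails at once if a bystander (bottle, mallet, punch, awl or setter) is moved by more than 25 mm (distance of any of dye_a, dye_b, dye_c, mallet, punch, setter, awl from where it was at the start of the episode above 0.025 m).
It also fails if it takes over 64 s, if anything falls off the work surface, if the arm or the gripper's body presses on something with over 40 N, if the wrist force passes 120 N, or if a joint passes its speed limit or range.

## Robot

A 6-joint arm with a two-finger parallel gripper is mounted at the origin on the work surface. World frame = base frame: x ahead of the robot, y to its left, z up, the work surface at z = 0. Lengths are in m, angles in degrees, forces in N, time in s.
With the tool pointing down it reaches from about 0.25 to 0.725 m from the base axis. Payload 9.7 kg.
Tool frame: the origin (TCP) lies between the finger pads; the fingertips stand 19 mm ahead of it and the grasp point (between the pads) is the TCP; z points along the fingers, y is the line along which they close (so a half turn about z gives the same grasp; the last joint's range is limited). The gripper opens to 85 mm and grips with 20 to 120 N. Pads are 22 mm wide; open, the fingers measure 114 mm over their backs; the gripper's body (76 mm by 85 mm) begins 54 mm behind the grasp point. The pads swing forward as they close: fully open they stand 13 mm farther back than shut.
Start: joints at [-70.187, 4.979, 10.078, 95.1, 0, 90], TCP at [0.186, -0.517, 0.25] pointing down, gripper open.
Joint ranges: [-179.16, 179.16], [-48.56, 103.87], [-65.8, 70.77], [-126.05, 130.52], [-82.76, 87.17], [-180, 180]. Speed limits (degrees/s): [127.2, 127.2, 147.25, 180, 180, 180].

## Interface

Orientations are given as [roll, pitch, yaw] about the fixed x, y, z axes, in that order (R = Rz(yaw) Ry(pitch) Rx(roll)).
In Python, from workcell import telemetry, camera, calibration, workorder gives the robot as it stands.
- The arm moves only by the tool play_rows, never from a script. Its argument "increments" is a list of rows, each a list of 3 entries, a list of its own where there are three numbers: the shift along the tool's x, y, z in mm, then the turn, a rotation vector about the tool's x, y, z in degrees, then the closure, from 0 (fully open) to 1 (shut). In form: [[[x, y, z], [ax, ay, az], jaw], ...]. A call has 1 to 20 rows; each row is the pose to reach, as a shift and turn from the pose commanded when the call began, along the tool's axes at that moment; what a row does not reach only later rows make up. A row lasts 1/10 s, in which the tool goes at most 50 mm and 8.59 degrees, less where a joint would pass 70% of its speed; a pose out of reach is approached as far as the arm can. A call with a gripper value outside its range is refused whole. The fingers move at their own pace and stop on an object; "grip_force" is the grip in N (left out, the last holds). Time passes only in rows, so rows that repeat a pose let the fingers close. It gives the time, the measured TCP pose, the force, the opening and the grip force at its end, in the units of the state.
- telemetry.get_obs(): the state, without advancing time (a new reading comes with each control period).
- camera(name): name is "side" or "top"; returns (picture, depth): 400x640x3 uint8, red, green, blue; 400x640 float32, m along the optical axis (not along the pixel's ray), 0 where there is no reading.
- calibration(name): a dict with "vertical_fov" (degrees; the focal length in pixels is half the picture's height over the tangent of half this angle, whatever the lens; pixels are square), "cx", "cy" (the principal point, pixels), "rvec" (rotation vector, rad) and "tvec" (3), from world to camera coordinates, as OpenCV has them. Camera axes: x right, y down, z forward; pixel columns grow to the right and rows downward; lengths in m; the calibration is good to about 2 mm. A picture is of the moment at which its call begins. calibration takes no time and is no camera call.
- workorder.job_done(): hands the job in; it is judged then, once.
The state is a dict: "time": time; "q": joint angles; "qd": joint speeds; "joint_efforts": joint torques, N m; "ee_pos": TCP position; "tcp_rot": TCP orientation; "wrist_force": force on the tool from outside, world axes, zero at the start; "torque": the same for the moment, N m; "opening": finger opening in m; "grasp_force": force on a finger pad.
Only numpy, scipy, OpenCV 4.12 (cv2) and the standard library are available. Lean on these libraries where they do the work, as an engineer would, in place of code of your own. Each camera call takes 0.05 s, during which the arm holds its last target. There are 200 camera calls.

## Working session

There is one attempt and no reset: what is moved stays moved. The work goes in short steps, Python scripts to look and compute and a tool call to move; the robot and the scene stay as the last step left them, time stands still between calls to the robot, and variables do not carry over. Pictures are saved under pics/ and viewed, at most 10 in all, crops included, and the job is handed in when it is done.

Besides the shell and the picture viewer there is one more tool, called as name([rows], argument=value, ...), one row to a line, values as JSON. play_rows: Moves the arm, as the interface text tells. Its arguments: {"type":"object","properties":{"increments":{"type":"array"},"grip_force":{"type":"number"}},"required":["increments"]}

```bash
mkdir -p pics; ls
cat > h.py <<'E'
import numpy as np, cv2
from workcell import telemetry, camera, calibration, workorder
def cal(n):
    c=calibration(n); f=200/np.tan(np.radians(c["vertical_fov"])/2)
    R=cv2.Rodrigues(np.array(c["rvec"],float))[0]; t=np.array(c["tvec"],float).ravel()
    return f,c["cx"],c["cy"],R,t
def ray(n,u,v):
    f,cx,cy,R,t=cal(n); d=R.T@np.array([(u-cx)/f,(v-cy)/f,1]); return -R.T@t,d
def onz(n,u,v,z):
    o,d=ray(n,u,v); return o+d*(z-o[2])/d[2]
def pts(n,dep):
    f,cx,cy,R,t=cal(n); v,u=np.mgrid[:400,:640]
    P=np.stack([(u-cx)/f*dep,(v-cy)/f*dep,dep],-1); return (P-t)@R
def proj(n,P):
    f,cx,cy,R,t=cal(n); p=R@np.array(P)+t; return f*p[0]/p[2]+cx,f*p[1]/p[2]+cy
def snap(n,tag):
    im,d=camera(n); np.savez(f"{n}_{tag}.npz",im=im,d=d); cv2.imwrite(f"pics/{n}_{tag}.png",im[:,:,::-1]); return im,d
E
python3 - <<'E'
from h import *
for n in("top","side"):
    im,d=snap(n,"0"); print(calibration(n), -cal(n)[3].T@cal(n)[4],(d>0).mean())
print(telemetry.get_obs())
E
```

```text
pics
{'vertical_fov': 46.98248786052301, 'cx': 324.0658136237535, 'cy': 199.88171585161075, 'rvec': array([ 2.15627068, -2.21333924,  0.11265108]), 'tvec': array([-0.02302111,  0.55336737,  1.1000823 ])} [ 0.45567039 -0.01765228  1.14410637] 0.99598046875
{'vertical_fov': 49.0339649921264, 'cx': 326.60820479021095, 'cy': 198.46608037762255, 'rvec': array([ 0.94767345, -2.5372927 ,  1.02470443]), 'tvec': array([0.36096594, 0.31215154, 0.92686629])} [0.01441614 0.55797043 0.88049831] 0.9961484375
{'time': 0.1, 'q': array([-7.01876929e+01,  5.01025624e+00,  1.00387450e+01,  9.50975715e+01,
        1.29857625e-03,  8.99989685e+01]), 'qd': array([-0.07123305, -0.17851915,  0.13401758, -0.05040252,  0.11755284,
        0.01948611]), 'joint_efforts': array([ 3.59029048e-05, -5.21559620e+01,  4.65655589e+01,  1.59586372e-02,
       -1.95863754e-05,  7.92056937e-06]), 'ee_pos': array([ 0.18636621, -0.5172856 ,  0.24962956]), 'tcp_rot': array([-1.79930917e+02, -1.29981902e-03,  1.98133371e+01]), 'wrist_force': array([ 0.98809627,  0.23034781, -0.47118531]), 'torque': array([-0.00231075, -0.00830323, -0.04802031]), 'grasp_force': 0.0, 'opening': 0.08538923217795184}
```

View pics/top_0.png

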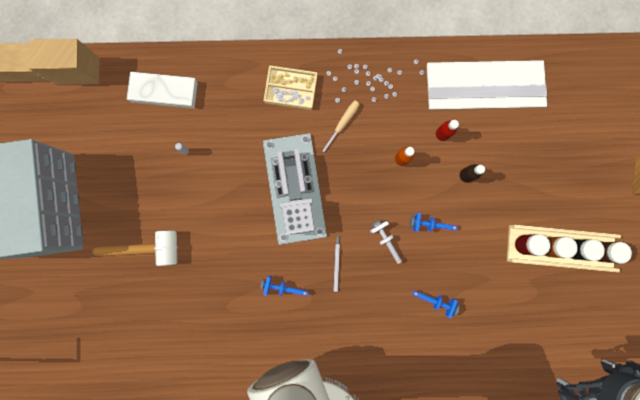

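View pics/side_0.png

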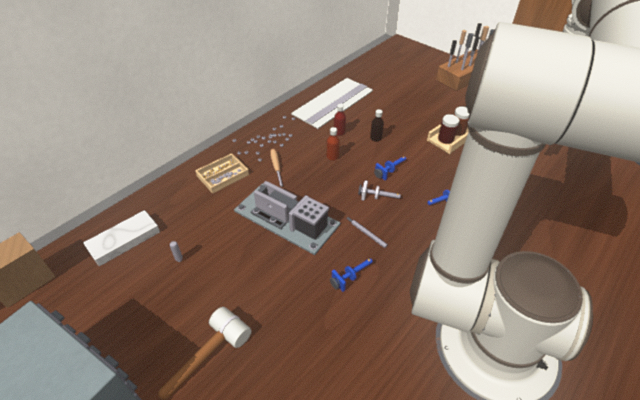

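The top view shows the receiver at about (295,190), with the anvil's front facing the robot at (298,218). The grey and white pin has its handle at (380,228) and its nose at (400,262). The blue look-alikes are at (285,288), (437,223) and (437,302) in the top view. Only the grey one fits, being steel-coloured and not blue. I'll confirm that in one enlarged crop and measure at the same time.

Run:
```python
from h import *
T=np.load("top_0.npz");S=np.load("side_0.npz")
a=cv2.resize(T["im"][210:275,360:430],None,fx=5.5,fy=5.5,interpolation=2)
b=cv2.resize(S["im"][170:210,345:410],None,fx=6,fy=6,interpolation=2)
c=cv2.resize(T["im"][130:250,255:335],None,fx=5,fy=5,interpolation=2)[:600]
d=cv2.resize(S["im"][175:255,230:345],None,fx=3.3,fy=3.3,interpolation=2)
W=np.zeros((600,800,3),np.uint8)
def put(i,y,x): 
    h=min(i.shape[0],600-y);w=min(i.shape[1],800-x);W[y:y+h,x:x+w]=i[:h,:w]
put(c,0,0);put(a,0,405);put(d,360,405)
cv2.imwrite("pics/crop1.png",W[:,:,::-1])
P=pts("top",T["d"]);im=T["im"].astype(int)
# pin by height & colour
reg=np.zeros((400,640),bool);reg[212:275,362:412]=1
sat=im.max(-1)-im.min(-1)
m=reg&(sat<45)&(im.min(-1)>90)
m=m&(P[...,2]>0.004)
q=P[m];print("pin px",m.sum(),q.mean(0),q[:,2].max())
c0=q[:,:2].mean(0);w,v=np.linalg.eigh(np.cov((q[:,:2]-c0).T));ax=v[:,1];s=(q[:,:2]-c0)@ax
print(ax,np.degrees(np.arctan2(ax[1],ax[0])),s.min(),s.max())
for k in np.arange(-.07,.075,.005):
    k_=(abs(s-k)<.0025)
    if k_.sum(): 
        pp=q[k_];o=(pp[:,:2]-c0)@[-ax[1],ax[0]];print(round(k,3),k_.sum(),o.min().round(4),o.max().round(4),pp[:,2].max().round(4))
reg=np.zeros((400,640),bool);reg[125:255,250:340]=1
for lo,hi in((.005,.015),(.064,.076),(.077,.09)):
    for n,D in(("top",T),("side",S)):
        Q=pts(n,D["d"]);mm=(Q[...,2]>lo)&(Q[...,2]<hi)&(abs(Q[...,0]-.5)<.2)&(abs(Q[...,1]-.05)<.13)
        qq=Q[mm][:,:2].astype(np.float32);
        if len(qq)>10:
            r=cv2.minAreaRect(qq);print(lo,n,len(qq),r,Q[mm][:,2].mean())
for n in("top","side"):print(proj(n,[.5,0,0]))
```

```text
pin px 331 [ 0.45822905 -0.18708435  0.0263855 ] 0.04073700204471491
[-0.87638244 -0.48161585] -151.20901120201546 -0.0458936716462142 0.06754368217922489
-0.045 16 -0.0163 0.0067 0.0355
-0.04 14 -0.0142 0.005 0.035
-0.035 35 -0.0241 0.019 0.0407
-0.03 39 -0.0241 0.0185 0.0405
-0.025 13 -0.0186 0.0156 0.0386
-0.02 8 -0.0062 0.0019 0.0255
-0.015 8 -0.0064 0.0011 0.026
-0.01 11 -0.0069 0.0787 0.0275
-0.005 11 -0.0068 0.0748 0.024
0.0 28 -0.0178 0.071 0.04
0.005 35 -0.0198 0.0677 0.0388
0.01 8 -0.0081 0.0011 0.0263
0.015 9 -0.0076 0.0026 0.0262
0.02 10 -0.008 0.0019 0.0284
0.025 11 -0.0086 0.0028 0.0254
0.03 9 -0.0077 0.0025 0.0261
0.035 10 -0.008 0.0011 0.0265
0.04 10 -0.0082 0.0027 0.0277
0.045 11 -0.0079 0.0023 0.0265
0.05 9 -0.0077 0.0019 0.0281
0.055 9 -0.0081 0.0015 0.0264
0.06 7 -0.0084 0.0021 0.0246
0.065 9 -0.0078 0.0016 0.0261
0.07 1 0.0005 0.0005 0.0227
0.005 top 2502 ((0.5001429915428162, 0.04991290718317032), (0.25963103771209717, 0.39980387687683105), 89.96440124511719) 0.009932638856041431
0.005 side 1388 ((0.5127865076065063, 0.022112682461738586), (0.1899777203798294, 0.37524858117103577), 88.18938446044922) 0.009251107820461738
0.064 top 822 ((0.5714861750602722, 0.03815218806266785), (0.19466516375541687, 0.06200253218412399), 7.4428229331970215) 0.07063405075839758
0.064 side 715 ((0.5715311169624329, 0.035972170531749725), (0.19624383747577667, 0.07281248271465302), 7.473582744598389) 0.06939830401001347
0.077 top 892 ((0.5677163600921631, 0.03401470184326172), (0.1889750063419342, 0.0725986585021019), 12.088638305664062) 0.08295232856355741
0.077 side 578 ((0.5106766223907471, 0.027519822120666504), (0.07410306483507156, 0.07244591414928436), 6.624253749847412) 0.08158307270067276
(np.float64(309.4094156164075), np.float64(222.18502519911848))
(np.float64(319.52794270094745), np.float64(226.2742351742216))
```

View pics/crop1.png

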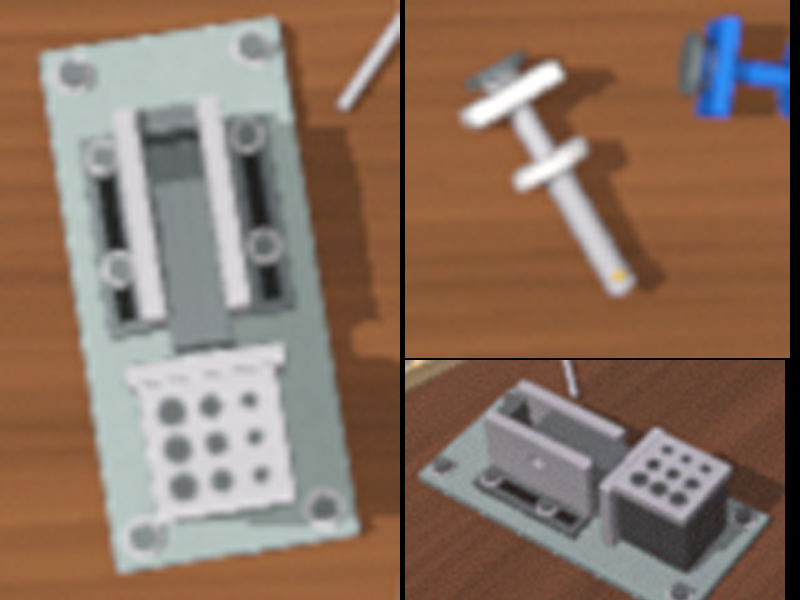

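The crop confirms the target: a grey-white pin with a gold locking ball at its nose, whereas the blue look-alikes are a different colour. The bore hole shows on the +y cheek in the side view at about (270,206). Next I'll measure the receiver and check the pin in the second view.

Run:
```python
from h import *
T=np.load("top_0.npz");S=np.load("side_0.npz")
# base plate by colour in top
im=T["im"].astype(int);P=pts("top",T["d"])
m=np.zeros((400,640),np.uint8)
g=(im[...,1]>=im[...,0]+4)|((im.max(-1)-im.min(-1)<25)&(im.min(-1)>40)); m[125:255,255:335]=g[125:255,255:335]*255
c=max(cv2.findContours(m,0,1)[0],key=cv2.contourArea)
hull=cv2.convexHull(c); 
W=np.array([onz("top",u,v,.010)[:2] for u,v in c[:,0]],np.float32)
ok=[abs(P[v,u,2]-.010)<.006 for u,v in c[:,0]]
print("plate",cv2.minAreaRect(W[ok]))
def rec(Q,msk,name):
    q=Q[msk];r=cv2.minAreaRect(q[:,:2].astype(np.float32));print(name,len(q),np.round(r[0],4),np.round(r[1],4),round(r[2],2),np.median(q[:,2]).round(4),q.mean(0).round(4))
yaw=None
for n,D in(("top",T),("side",S)):
    Q=pts(n,D["d"]);i=D["im"].astype(int)
    near=(Q[...,0]>.4)&(Q[...,0]<.72)&(abs(Q[...,1]-.04)<.09)
    rec(Q,near&(abs(Q[...,2]-.010)<.004)&(i[...,1]>=i[...,0]+4),n+" plate10")
    rec(Q,near&(abs(Q[...,2]-.072)<.004)&(Q[...,0]>.57)&(i.min(-1)>110),n+" cheeks")
    rec(Q,near&(abs(Q[...,2]-.082)<.004)&(Q[...,0]<.56),n+" anviltop")
# pin in side
Q=pts("side",S["d"]);i=S["im"].astype(int)
m=(i.max(-1)-i.min(-1)<45)&(i.min(-1)>90)&(abs(Q[...,0]-.455)<.09)&(abs(Q[...,1]+.18)<.07)&(Q[...,2]>.004)&(Q[...,2]<.06)
vv,uu=np.nonzero(m);ok=(uu>345)&(uu<410);q=Q[m][ok]
ax=np.array([-.8763,-.4816]);o0=np.array([.4512,-.1878]);s=(q[:,:2]-o0)@ax;l=(q[:,:2]-o0)@[.4816,-.8763]
print("side pin",len(q))
for a,b in((-.055,-.046),(-.044,-.032),(-.03,-.008),(-.008,.002),(.01,.03),(.03,.06)):
    k=(s>a)&(s<b)
    if k.any():print(a,k.sum(),s[k].min().round(4),s[k].max().round(4),l[k].mean().round(4),l[k].min().round(4),l[k].max().round(4),q[k][:,2].max().round(4))
g=cv2.cvtColor(S["im"],cv2.COLOR_RGB2GRAY);print(g[198:214,258:284])
print(np.round(Q[206,262:280],4))
```

```text
plate ((0.5857552289962769, 0.034772444516420364), (0.26219338178634644, 0.12140733748674393), 7.943904399871826)
top plate10 2013 [0.586  0.0351] [0.261  0.1187] 7.62 0.0104 [0.5864 0.0351 0.0103]
top cheeks 593 [0.619 0.039] [0.1    0.0498] 7.41 0.0715 [0.6136 0.0378 0.0716]
top anviltop 766 [0.5121 0.0252] [0.0737 0.0728] 7.37 0.083 [0.5117 0.0241 0.0827]
side plate10 1004 [0.5854 0.0373] [0.2619 0.1206] 7.47 0.009 [0.5584 0.0652 0.0092]
side cheeks 287 [0.6193 0.0402] [0.1006 0.0532] 7.76 0.0713 [0.6189 0.0412 0.0714]
side anviltop 541 [0.5102 0.026 ] [0.0736 0.0688] 5.98 0.0819 [0.5074 0.0279 0.0818]
side pin 231
-0.055 10 -0.0517 -0.0461 -0.0058 -0.0125 0.0011 0.0306
-0.044 64 -0.0438 -0.0321 -0.0091 -0.0265 0.0174 0.0378
-0.03 28 -0.0296 -0.0092 -0.0003 -0.0088 0.0737 0.032
-0.008 38 -0.0074 0.0016 -0.0057 -0.0187 0.0711 0.0361
0.01 29 0.0102 0.0295 -0.0037 -0.0086 0.0022 0.0262
0.03 44 0.0308 0.0599 -0.0039 -0.0096 0.005 0.0243
[[130 132 134 130 132 132 138 143 156 171 172 176 176 170 155 131 118  98
   94  99  98 100 101 101 101 101]
 [131 132 133 133 130 127 129 130 133 141
[... 1327 characters left out ...]
6 134 133 133
  129 131 134 132 134 132 132 135]
 [ 98  61  42  47  63  86  98 110 118 130 131 132 138 134 134 136 131 133
  132 129 128 131 133 133 133 134]
 [ 74  44  39  32  35  46  62  83 103 115 117 128 132 132 132 134 137 134
  132 130 134 133 129 128 135 135]]
[[0.638  0.0705 0.0367]
 [0.6364 0.0685 0.0361]
 [0.6354 0.066  0.0348]
 [0.6295 0.0674 0.0402]
 [0.6273 0.066  0.0406]
 [0.6243 0.0651 0.042 ]
 [0.6207 0.0647 0.0443]
 [0.6175 0.0641 0.0461]
 [0.6178 0.0605 0.0429]
 [0.6083 0.0651 0.0535]
 [0.6055 0.0642 0.0548]
 [0.6034 0.0626 0.055 ]
 [0.5983 0.0636 0.0595]
 [0.5936 0.0643 0.0634]
 [0.595  0.0598 0.0588]
 [0.5885 0.0621 0.0653]
 [0.5866 0.0605 0.0653]
 [0.5831 0.0602 0.0676]]
```

```bash
cat >> h.py <<'E'
from scipy.spatial.transform import Rotation as Ro
def inc(pos,yaw,p=None,rpy=None):
    o=telemetry.get_obs(); p=o["ee_pos"] if p is None else np.array(p); rpy=o["tcp_rot"] if rpy is None else rpy
    A=Ro.from_euler("xyz",rpy,degrees=True);B=Ro.from_euler("xyz",[180,0,yaw],degrees=True)
    print((A.inv().apply(np.array(pos)-p)*1000).round(1),(A.inv()*B).as_rotvec(degrees=True).round(2))
E
python3 - <<'E'
from h import *
inc([.435,.016,.20],7.5); inc([.435,.016,.055],7.5)
yw=np.radians(7.5);X=np.array([np.cos(yw),np.sin(yw),0]);Y=np.array([-X[1],X[0],0]);O=np.array([.6293,.0417,0])
for uv in((269.5,205.5),(269,205),(270,206)):
    o,d=ray("side",*uv);t=(.025-(o-O)@Y)/(d@Y);p=o+t*d;print(p,(p-O)@X,p[2])
for P in([.6193,.040,0],[.6191,.0390,0],[.5116,.0255,0]):print((np.array(P)-O)@X,(np.array(P)-O)@Y)
E
```

```text
[ 414.7 -417.4   50.1] [-7.000e-02  1.000e-02  1.231e+01]
[ 414.7 -417.2  195.1] [-7.000e-02  1.000e-02  1.231e+01]
[0.61420008 0.06492778 0.05104226] -0.011938901533060023 0.051042258772575955
[0.61571646 0.06512742 0.05201096] -0.010409435768738878 0.05201096097274127
[0.61268333 0.0647281  0.05007332] -0.013468740922224652 0.050073319933437443
-0.010136343140512202 -0.0003801943421349608
-0.010465158305006992 -0.0013455339650647647
-0.11880758449766222 -0.000698473929955671
```

play_rows([
  [[415,-417,50],[0,0,12.3],1],
  [[415,-417,50],[0,0,12.3],1],
  [[415,-417,50],[0,0,12.3],1],
  [[415,-417,50],[0,0,12.3],1],
  [[415,-417,50],[0,0,12.3],1],
  [[415,-417,50],[0,0,12.3],1],
  [[415,-417,50],[0,0,12.3],1],
  [[415,-417,50],[0,0,12.3],1],
  [[415,-417,50],[0,0,12.3],1],
  [[415,-417,50],[0,0,12.3],1],
  [[415,-417,50],[0,0,12.3],1],
  [[415,-417,50],[0,0,12.3],1],
  [[415,-417,50],[0,0,12.3],1],
  [[415,-417,120],[0,0,12.3],1],
  [[415,-417,165],[0,0,12.3],1],
  [[415,-417,195],[0,0,12.3],1],
  [[415,-417,195],[0,0,12.3],1],
  [[415,-417,195],[0,0,12.3],1],
])

```text
time: 1.9
ee_pos: [0.4353, 0.0152, 0.0561]
tcp_rot: [-180.0, 0.0, 7.5]
wrist_force: [0.5, 0.9, 1.1]
opening: -0.0
grasp_force: 0.0
```

play_rows([
  [[10,0,0],[0,0,0],1],
  [[18,0,0],[0,0,0],1],
  [[22,0,0],[0,0,0],1],
  [[24,0,0],[0,0,0],1],
  [[26,0,0],[0,0,0],1],
  [[28,0,0],[0,0,0],1],
  [[30,0,0],[0,0,0],1],
  [[32,0,0],[0,0,0],1],
  [[34,0,0],[0,0,0],1],
  [[36,0,0],[0,0,0],1],
])

```text
time: 2.9
ee_pos: [0.4704, 0.0202, 0.0552]
tcp_rot: [-180.0, 0.1, 7.5]
wrist_force: [-5.6, -1.4, 3.1]
opening: -0.0001
grasp_force: 0.0
```

play_rows([
  [[2,0,0],[0,0,0],1],
  [[4,0,0],[0,0,0],1],
  [[5.5,0,0],[0,0,0],1],
  [[7,0,0],[0,0,0],1],
  [[8,0,0],[0,0,0],1],
  [[9,0,0],[0,0,0],1],
  [[10,0,0],[0,0,0],1],
  [[10,0,0],[0,0,0],1],
])

```text
time: 3.7
ee_pos: [0.4805, 0.0215, 0.0551]
tcp_rot: [-180.0, 0.1, 7.5]
wrist_force: [-4.7, -0.8, 2.2]
opening: 0.0
grasp_force: 0.0
```

play_rows([
  [[1,0,0],[0,0,0],1],
  [[1.5,0,0],[0,0,0],1],
  [[2,0,0],[0,0,0],1],
  [[2.5,0,0],[0,0,0],1],
])

```text
time: 4.1
ee_pos: [0.4816, 0.0217, 0.0551]
tcp_rot: [-180.0, 0.2, 7.5]
wrist_force: [-15.4, -3.0, 9.5]
opening: 0.0
grasp_force: 0.0
```

play_rows([
  [[0.5,0,0],[0,0,0],1],
  [[1,0,0],[0,0,0],1],
])

```text
time: 4.3
ee_pos: [0.4817, 0.0217, 0.055]
tcp_rot: [-180.0, 0.3, 7.5]
wrist_force: [-19.4, -3.0, 7.3]
opening: 0.0007
grasp_force: 0.0
```

play_rows([
  [[0.5,0,0],[0,0,0],1],
  [[1,0,0],[0,0,0],1],
])

```text
time: 4.5
ee_pos: [0.4817, 0.0217, 0.0544]
tcp_rot: [-180.0, 0.5, 7.5]
wrist_force: [-24.7, -4.3, 12.1]
opening: -0.0
grasp_force: 0.0
```

play_rows([
  [[-3,0,0],[0,0,0],1],
  [[-10,0,0],[0,0,0],1],
  [[-10,0,-40],[0,0,0],1],
  [[-10,0,-58],[0,0,0],1],
  [[30,0,-58],[0,0,0],1],
  [[45,0,-56],[0,0,0],1],
  [[45,0,-52],[0,0,0],1],
  [[45,0,-49],[0,0,0],1],
  [[45,0,-49],[0,0,0],1],
])

```text
time: 5.4
ee_pos: [0.5291, 0.0279, 0.1036]
tcp_rot: [-180.0, 0.1, 7.5]
wrist_force: [0.1, 0.6, 0.3]
opening: -0.0
grasp_force: 0.0
```

Run:
```python
from h import *
print(telemetry.get_obs()["ee_pos"],telemetry.get_obs()["wrist_force"])
inc([.4870,-.168,.20],-61.5);inc([.4870,-.168,.043],-61.5)
```

```text
[0.52907261 0.02792376 0.10355097] [0.0565075  0.5550996  0.28605904]
[-67.5 188.7 -96.4] [4.000e-02 7.000e-02 6.901e+01]
[-67.2 188.7  60.6] [4.000e-02 7.000e-02 6.901e+01]
```

play_rows([
  [[0,0,0.7],[0,0,0],1],
  [[0,0,1.4],[0,0,0],1],
  [[0,0,2],[0,0,0],1],
  [[0,0,2],[0,0,0],1],
])

```text
time: 5.8
ee_pos: [0.5301, 0.028, 0.1024]
tcp_rot: [-180.0, -0.0, 7.5]
wrist_force: [0.4, -0.1, -0.3]
opening: 0.0005
grasp_force: 0.0
```

play_rows([
  [[0,0,0.7],[0,0,0],1],
  [[0,0,1.4],[0,0,0],1],
  [[0,0,2],[0,0,0],1],
  [[0,0,2],[0,0,0],1],
])

```text
time: 6.2
ee_pos: [0.5302, 0.028, 0.1017]
tcp_rot: [180.0, -0.1, 7.5]
wrist_force: [-5.0, -1.7, 11.9]
opening: 0.0003
grasp_force: 5.6
```

play_rows([
  [[0,0,-50],[0,0,0],0.62],
  [[-66,188,-98],[0,0,69],0.62],
  [[-66,188,-98],[0,0,69],0.62],
  [[-66,188,-98],[0,0,69],0.62],
  [[-66,188,-98],[0,0,69],0.62],
  [[-66,188,-98],[0,0,69],0.62],
  [[-66,188,-98],[0,0,69],0.62],
  [[-66,188,-98],[0,0,69],0.62],
  [[-66,188,-98],[0,0,69],0.62],
  [[-66,188,-98],[0,0,69],0.62],
  [[-66,188,-40],[0,0,69],0.62],
  [[-66,188,20],[0,0,69],0.62],
  [[-66,188,40],[0,0,69],0.62],
  [[-66,188,40],[0,0,69],0.62],
])

```text
time: 7.6
ee_pos: [0.3294, -0.3296, 0.1112]
tcp_rot: [-173.3, 1.1, -48.8]
wrist_force: [0.0, -0.2, 0.1]
opening: 0.0322
grasp_force: 0.0
```

Run:
```python
from h import *
im,d=snap("side","1"); c=cv2.resize(im[110:230,330:470],None,fx=5,fy=5,interpolation=2)
im,d=snap("top","1");  
cv2.imwrite("pics/c2.png",c[:,:,::-1]);
inc([.4870,-.168,.055],-61.5)
```

```text
[ -15.9 -217.6   81.9] [-6.54  1.92 12.55]
```

View pics/c2.png

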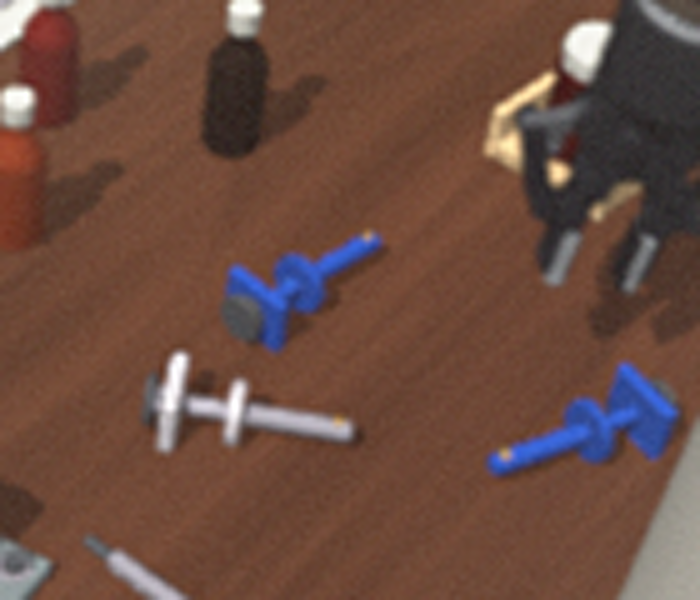

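The pin still lies untouched at crop (250,400), but the gripper is off target at upper right and still in transit. I'll check the joints.

Run:
```python
from h import *
o=telemetry.get_obs();print({k:np.round(o[k],2) for k in("q","qd","ee_pos","tcp_rot")})
inc([.4870,-.168,.12],-61.5)
```

```text
{'q': array([-48.92,  -6.06, -16.52,  80.73,   6.7 , 179.94]), 'qd': array([2.22, 0.09, 3.96, 1.39, 1.68, 0.  ]), 'ee_pos': array([ 0.33, -0.33,  0.11]), 'tcp_rot': array([-173.3 ,    1.19,  -48.87])}
[ -17.2 -225.2   17.4] [-6.54  1.92 12.55]
```

play_rows([
  [[0,0,0],[0,0,0],0.62],
])

```text
time: 7.8
ee_pos: [0.3306, -0.3294, 0.1131]
tcp_rot: [-173.2, 1.0, -48.7]
wrist_force: [-0.2, -0.8, 0.2]
opening: 0.0324
grasp_force: 0.0
```

Run:
```python
from h import *
inc([.487,-.168,.12],30);inc([.4870,-.168,.12],118.5)
```

```text
[ -18.1 -223.3   19.9] [ -6.35  -3.83 -78.65]
[ -18.1 -223.3   19.9] [  -2.55   -9.72 -166.97]
```

play_rows([
  [[0,0,-30],[0,0,0],0.62],
  [[-18,-100,-20],[-6.4,-3.8,-78],0.62],
  [[-18,-150,-10],[-6.4,-3.8,-78],0.62],
  [[-18,-223,0],[-6.4,-3.8,-78],0.62],
  [[-18,-223,0],[-6.4,-3.8,-78],0.62],
  [[-18,-223,0],[-6.4,-3.8,-78],0.62],
  [[-18,-223,0],[-6.4,-3.8,-78],0.62],
  [[-18,-223,0],[-6.4,-3.8,-78],0.62],
  [[-18,-223,0],[-6.4,-3.8,-78],0.62],
  [[-18,-223,0],[-6.4,-3.8,-78],0.62],
  [[-18,-223,0],[-6.4,-3.8,-78],0.62],
  [[-18,-223,0],[-6.4,-3.8,-78],0.62],
  [[-18,-223,0],[-6.4,-3.8,-78],0.62],
])

```text
time: 9.1
ee_pos: [0.4857, -0.1697, 0.1398]
tcp_rot: [180.0, 0.0, 29.2]
wrist_force: [-0.0, -0.6, 0.0]
opening: 0.0325
grasp_force: 0.0
```

Run:
```python
from h import *
print(telemetry.get_obs()["q"].round(1))
inc([.487,-.168,.10],118.5)
```

```text
[-19.2  -0.6  -7.9  82.7  -0.  131.5]
[ 2.  -0.9 39.8] [ 1.000e-02  3.000e-02 -8.929e+01]
```

play_rows([
  [[2,-1,40],[0,0,-89.3],0.62],
  [[2,-1,40],[0,0,-89.3],0.62],
  [[2,-1,40],[0,0,-89.3],0.62],
  [[2,-1,40],[0,0,-89.3],0.62],
  [[2,-1,40],[0,0,-89.3],0.62],
  [[2,-1,40],[0,0,-89.3],0.62],
  [[2,-1,40],[0,0,-89.3],0.62],
  [[2,-1,40],[0,0,-89.3],0.62],
  [[2,-1,40],[0,0,-89.3],0.62],
  [[2,-1,40],[0,0,-89.3],0.62],
  [[2,-1,65],[0,0,-89.3],0.62],
  [[2,-1,75],[0,0,-89.3],0.62],
  [[2,-1,75],[0,0,-89.3],0.62],
])

```text
time: 10.4
ee_pos: [0.4855, -0.1678, 0.0629]
tcp_rot: [-179.8, -0.1, 118.5]
wrist_force: [-0.9, 0.3, 0.4]
opening: 0.0326
grasp_force: 0.0
```

Run:
```python
from h import *
im,d=snap("side","2"); c=cv2.resize(im[140:220,330:430],None,fx=7,fy=7,interpolation=2)
cv2.imwrite("pics/c3.png",c[:,:,::-1]);inc([.487,-.168,.045],118.5)
```

```text
[-0.4  0.8 19. ] [-0.11 -0.05  0.  ]
```

View pics/c3.png

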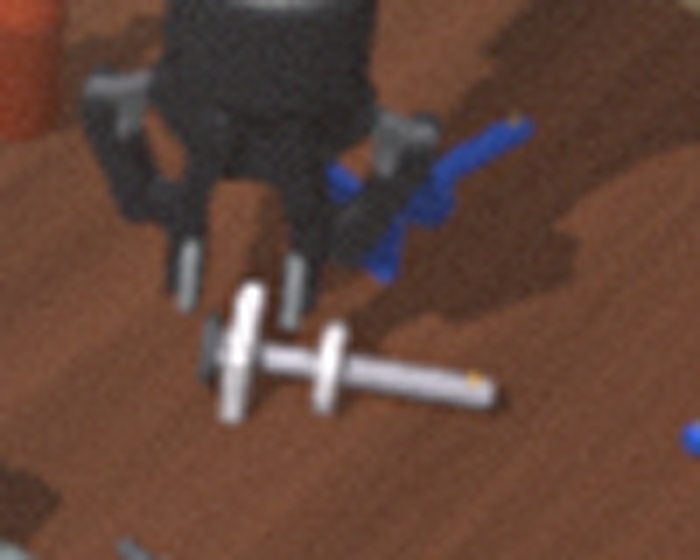

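The fingers straddle the flange and button: the front fingertip at crop (290,325) is above the neck and the rear one at (185,305) is behind the button. Descending.

play_rows([
  [[0,0,8],[0,0,0],0.62],
  [[0,0,14],[0,0,0],0.62],
  [[0,0,17],[0,0,0],0.62],
  [[0,0,19],[0,0,0],0.62],
  [[0,0,21],[0,0,0],0.62],
  [[0,0,22],[0,0,0],0.62],
  [[0,0,22],[0,0,0],0.62],
])

```text
time: 11.15
ee_pos: [0.4865, -0.1682, 0.0423]
tcp_rot: [-179.9, 0.0, 118.7]
wrist_force: [-0.7, 0.1, 1.5]
opening: 0.0323
grasp_force: 0.0
```

play_rows([
  [[0,0,1],[0,0,0],0.62],
  [[0,0,2],[0,0,0],0.62],
  [[0,0,3],[0,0,0],0.62],
  [[0,0,4],[0,0,0],0.62],
  [[0,0,4],[0,0,0],0.62],
])

```text
time: 11.65
ee_pos: [0.4869, -0.1684, 0.0406]
tcp_rot: [180.0, 0.1, 118.7]
wrist_force: [-6.9, 2.9, 18.8]
opening: 0.0322
grasp_force: 9.2
```

play_rows([
  [[0,0,-4.5],[0,0,0],0.62],
  [[0,0,-4.5],[0,0,0],0.7],
  [[0,0,-4.5],[0,0,0],0.8],
  [[0,0,-4.5],[0,0,0],0.9],
  [[0,0,-4.5],[0,0,0],1],
  [[0,0,-4.5],[0,0,0],1],
  [[0,0,-4.5],[0,0,0],1],
  [[0,0,-4.5],[0,0,0],1],
], grip_force=60)

```text
time: 12.45
ee_pos: [0.4864, -0.1685, 0.0434]
tcp_rot: [-179.9, 0.1, 118.7]
wrist_force: [-3.0, -0.6, 10.1]
opening: 0.0112
grasp_force: 60.0
```

play_rows([
  [[0,0,-1],[0,0,0],1],
  [[0,0,-3],[0,0,0],1],
  [[0,0,-10],[0,0,0],1],
  [[0,0,-30],[0,0,0],1],
  [[0,0,-60],[0,0,0],1],
  [[0,0,-77],[0,0,0],1],
  [[0,0,-77],[0,0,0],1],
])

```text
time: 13.15
ee_pos: [0.4878, -0.1685, 0.1226]
tcp_rot: [179.9, 0.2, 118.7]
wrist_force: [0.5, -0.1, -1.8]
opening: 0.0113
grasp_force: 58.9
```

Run:
```python
from h import *
im,d=snap("side","3"); c=cv2.resize(im[110:210,330:440],None,fx=5,fy=5,interpolation=2)
i2,d=snap("top","3"); c2=cv2.resize(i2[200:270,350:410],None,fx=4,fy=4,interpolation=2)
W=np.zeros((500,800,3),np.uint8);W[:,:550]=c;W[:280,560:800]=c2
cv2.imwrite("pics/c4.png",W[:,:,::-1])
```

```text
(no output)
```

View pics/c4.png

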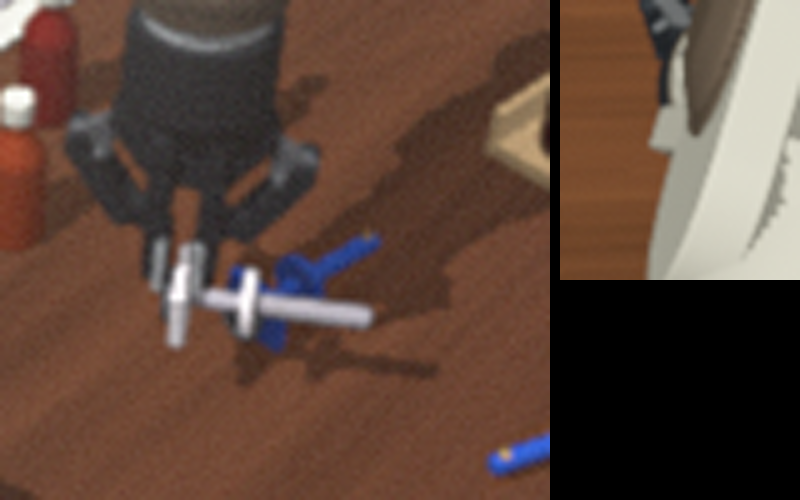

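The pin is held, and no gold ball shows on the shank, so the balls are drawn in. The shank runs from (205,297) to (372,317), perhaps slightly nose-up. I'll fit its axis against the earlier pose where it lay level.

```bash
cat >> h.py <<'E'
def shank(n,tag,box,ax,o0,zr):
    D=np.load(f"{n}_{tag}.npz");Q=pts(n,D["d"]);i=D["im"].astype(int)
    m=(i.max(-1)-i.min(-1)<45)&(i.min(-1)>80)&(Q[...,2]>zr[0])&(Q[...,2]<zr[1])
    b=np.zeros_like(m);b[box[1]:box[3],box[0]:box[2]]=1;q=Q[m&b]
    s=(q[:,:2]-o0)@ax;k=(s>.008)&(s<.056);l=(q[:,:2]-o0)@np.array([-ax[1],ax[0]]);k&=abs(l)<.02
    r=q[k];c=r.mean(0);v=np.linalg.svd(r-c)[2][0];v*=np.sign(v[:2]@ax)
    print(n,tag,k.sum(),"c",c.round(4),"yaw",np.degrees(np.arctan2(v[1],v[0])).round(2),"pitch up",np.degrees(np.arcsin(v[2])).round(2),"s range",s.min().round(4),s.max().round(4))
    return c,v
E
python3 - <<'E'
from h import *
a=np.radians(-151.5);ax=np.array([np.cos(a),np.sin(a)]);o0=np.array([.4512,-.1878])
shank("side","0",(345,170,410,210),ax,o0,(.004,.06))
shank("side","2",(350,170,410,205),ax,o0,(.004,.06))
shank("side","3",(360,155,415,185),ax,o0,(.05,.13))
shank("top","0",(362,212,412,275),ax,o0,(.004,.06))
inc([.602,.155,.14],187.5)
E
```

```text
side 0 72 c [ 0.4217 -0.1996  0.0202] yaw -151.12 pitch up -2.18 s range -0.0527 0.0599
side 2 71 c [ 0.4216 -0.1996  0.0201] yaw -152.41 pitch up -0.8 s range -0.0644 0.0598
side 3 83 c [ 0.4215 -0.2009  0.1023] yaw -151.98 pitch up 2.24 s range -0.0562 0.0593
top 0 93 c [ 0.4239 -0.2024  0.0224] yaw -152.4 pitch up 0.34 s range -0.0524 0.061
[228.1 256.2 -20.8] [-6.000e-02 -2.000e-02 -6.883e+01]
```

Run:
```python
from h import *
o=telemetry.get_obs();A=Ro.from_euler("xyz",o["tcp_rot"],degrees=True)
B=Ro.from_euler("xyz",[180,0,187.5],degrees=True)*Ro.from_euler("x",-2.7,degrees=True)
print((A.inv()*B).as_rotvec(degrees=True)); inc([.5955,.195,.15],187.5);inc([.5955,.195,.0764],187.5)
```

```text
[ -2.4235308    1.60105237 -68.81428861]
[266.3 269.7 -30.9] [-6.000e-02 -2.000e-02 -6.883e+01]
[266.3 269.8  42.7] [-6.000e-02 -2.000e-02 -6.883e+01]
```

play_rows([
  [[0,0,-30],[0,0,0],1],
  [[30,30,-30],[-0.3,0.2,-8],1],
  [[60,60,-30],[-0.6,0.4,-16],1],
  [[90,90,-30],[-0.9,0.6,-24],1],
  [[120,120,-30],[-1.2,0.8,-32],1],
  [[150,150,-30],[-1.5,0.9,-40],1],
  [[180,180,-30],[-1.7,1.1,-48],1],
  [[210,210,-30],[-2,1.3,-56],1],
  [[240,240,-30],[-2.2,1.5,-63],1],
  [[266,270,-30],[-2.4,1.6,-68.8],1],
  [[266,270,-30],[-2.4,1.6,-68.8],1],
  [[266,270,0],[-2.4,1.6,-68.8],1],
  [[266,270,30],[-2.4,1.6,-68.8],1],
  [[266,270,43],[-2.4,1.6,-68.8],1],
  [[266,270,43],[-2.4,1.6,-68.8],1],
  [[266,270,43],[-2.4,1.6,-68.8],1],
])

```text
time: 14.85
ee_pos: [0.596, 0.1945, 0.0771]
tcp_rot: [177.3, -0.0, -172.5]
wrist_force: [0.8, -0.4, -1.5]
opening: 0.0115
grasp_force: 60.2
```

Run:
```python
from h import *
im,d=snap("side","4"); i2,d=snap("top","4")
W=np.zeros((560,800,3),np.uint8)
u,v=map(int,proj("side",[.605,.13,.05]));print(u,v)
c=cv2.resize(im[v-50:v+50,u-55:u+55],None,fx=5,fy=5,interpolation=2);W[:500,:550]=c
u,v=map(int,proj("top",[.605,.12,.05]));print(u,v)
c=cv2.resize(i2[v-50:v+50,u-40:u+40],None,fx=3,fy=3,interpolation=2);W[:300,555:795]=c
cv2.imwrite("pics/c5.png",W[:,:,::-1]);print(telemetry.get_obs()["q"].round(1))
```

```text
253 222
257 178
[17.  15.1  2.5 76.9  2.6  9.5]
```

View pics/c5.png

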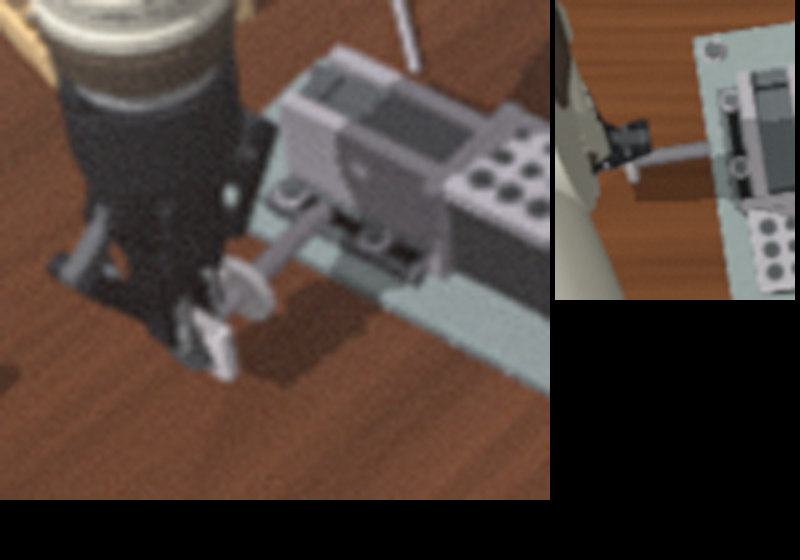

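Run:
```python
from h import *
yw=np.radians(7.5);X=np.array([np.cos(yw),np.sin(yw),0]);Y=np.array([-X[1],X[0],0]);O=np.array([.6293,.0417,0])
ax=-Y[:2];sh=telemetry.get_obs()["ee_pos"][:2]-.041*Y[:2]
for n in("side","top"):
    D=np.load(f"{n}_4.npz");Q=pts(n,D["d"]);i=D["im"].astype(int)
    s=(Q[...,:2]-sh)@ax;l=(Q[...,:2]-sh)@X[:2]
    m=(s>.004)&(s<.064)&(abs(l)<.02)&(Q[...,2]>.03)&(Q[...,2]<.08)
    # silhouettes: centreline in the image
    v,u=np.nonzero(m);print(n,m.sum(),"s",s[m].min(),s[m].max())
    for a in np.arange(.005,.065,.01):
        k=m&(s>a)&(s<=a+.01)
        if k.sum()>2:print("  s",round(a+.005,3),k.sum(),"l",l[k].min().round(4),l[k].max().round(4),"z",Q[k][:,2].min().round(4),Q[k][:,2].max().round(4))
    c=cv2.fitLine(np.float32(np.c_[u,v]),cv2.DIST_HUBER,0,.01,.01).ravel();print("  imgline",c)
    ck=(abs(Q[...,2]-.072)<.004)&(Q[...,0]>.57)&(Q[...,0]<.7)&(abs(Q[...,1]-.04)<.05)&(i.min(-1)>110)
    r=cv2.minAreaRect(Q[ck][:,:2].astype(np.float32));print("  cheeks",r,np.median(Q[ck][:,2]))
g=cv2.cvtColor(np.load("side_4.npz")["im"],cv2.COLOR_RGB2GRAY);print(g[198:212,260:280])
for p in([0,0,.05],[-.0107,0,.051],[-.0135,0,.051]):print(p,proj("side",O+X*p[0]+Y*.025+np.array([0,0,p[2]])))
```

```text
side 88 s 0.004374783162752384 0.05980702904608064
  s 0.01 16 l -0.0071 0.0051 z 0.0489 0.0578
  s 0.02 17 l -0.0089 0.0012 z 0.0492 0.0597
  s 0.03 15 l -0.0075 0.0019 z 0.0494 0.0565
  s 0.04 15 l -0.0065 0.0025 z 0.047 0.0592
  s 0.05 18 l -0.0096 0.0022 z 0.0459 0.0564
  s 0.06 6 l -0.0059 0.0014 z 0.0472 0.056
  imgline [  0.73553056  -0.67749155 255.85764    219.67033   ]
  cheeks ((0.6185399889945984, 0.04022398591041565), (0.10295961052179337, 0.0538758710026741), 7.611560344696045) 0.07150844354041644
top 113 s 0.004320230802947485 0.06130564114474984
  s 0.01 14 l -0.0064 0.0005 z 0.0533 0.059
  s 0.02 21 l -0.006 0.0045 z 0.0522 0.0615
  s 0.03 20 l -0.0065 0.0046 z 0.0546 0.0608
  s 0.04 21 l -0.0063 0.0042 z 0.0527 0.0626
  s 0.05 22 l -0.0059 0.0058 z 0.0512 0.0602
  s 0.06 14 l -0.006 0.0035 z 0.0497 0.0623
  imgline [ 9.8335356e-01 -1.8170244e-01  2.5756467e+02  1.7841618e+02]
  cheeks ((0.6180975437164307, 0.03910878300666809), (0.10101419687271118, 0.04948136955499649), 7.053088665008545) 0.07297770663196942
[[125 131 131 130 129 115 109 115 116 119 118 115 106  92
[... 679 characters left out ...]
4  77  82  82  75
   78  82]
 [134 136 136 136 135 127 107  86  85  97 106  96  87  82  86  83  82  81
   83  81]
 [126 127 133 134 135 133 124  98  80  83  87  86  81  83  84  85  81  82
   83  84]
 [105 116 125 132 135 135 132 106  86  81  84  86  79  82  82  81  88  81
   85  81]
 [101 103 110 115 127 132 135 128 100  85  84  84  86  84  83  84  84  84
   82  85]
 [ 66  79  98 108 117 129 132 130 108  88  84  82  80  85  80  85  81  82
   80  87]]
[0, 0, 0.05] (np.float64(265.8794238105775), np.float64(203.87833098298873))
[-0.0107, 0, 0.051] (np.float64(269.12070634584046), np.float64(205.3136185827959))
[-0.0135, 0, 0.051] (np.float64(269.98131992848346), np.float64(205.76031623781904))
```

Run:
```python
from h import *
def prof(n,tag,sh,ax,zr):
    D=np.load(f"{n}_{tag}.npz");Q=pts(n,D["d"])
    s=(Q[...,:2]-sh)@ax;l=(Q[...,:2]-sh)@np.array([-ax[1],ax[0]])
    m=(s>.006)&(s<.058)&(abs(l+.0)<.014)&(Q[...,2]>zr[0])&(Q[...,2]<zr[1])
    pz=np.polyfit(s[m],Q[m][:,2],1);pl=np.polyfit(s[m],l[m],1)
    print(n,tag,m.sum(),"z slope deg",np.degrees(pz[0]).round(2),"z@33",np.polyval(pz,.033).round(4),"l slope",np.degrees(pl[0]).round(2),"l@33",np.polyval(pl,.033).round(4))
a=np.radians(-151.5);ax=np.array([np.cos(a),np.sin(a)]);o0=np.array([.4512,-.1878])
for n in("top","side"):prof(n,"0",o0,ax,(.01,.05))
for n in("side",):prof(n,"2",o0,ax,(.01,.05))
yw=np.radians(7.5);X=np.array([np.cos(yw),np.sin(yw)]);Y=np.array([-X[1],X[0]])
sh=telemetry.get_obs()["ee_pos"][:2]-.041*Y
for n in("top","side"):prof(n,"4",sh,-Y,(.035,.07))
O=np.array([.6293,.0417,0]);p=O+np.r_[-.0107*X+.025*Y,.051];a=np.array(proj("side",p))
for d in([X[0],X[1],0],[0,0,1],[Y[0],Y[1],0]):print(np.array(proj("side",p+.01*np.array(d)))-a)
```

```text
top 0 107 z slope deg 0.92 z@33 0.0227 l slope -0.37 l@33 0.0001
side 0 82 z slope deg -0.29 z@33 0.0205 l slope -0.1 l@33 -0.0038
side 2 81 z slope deg -0.4 z@33 0.0204 l slope 0.06 l@33 -0.0037
top 4 105 z slope deg -0.19 z@33 0.0569 l slope 2.1 l@33 -0.0013
side 4 84 z slope deg -1.97 z@33 0.0539 l slope 0.21 l@33 -0.0032
[-3.0608092  -1.58869941]
[-0.31272904 -2.65942681]
[-2.43631922  2.38335223]
```

The pin axis is about 1.3° nose-down and needs roughly 3 mm in +x to meet the bore. I'll correct both and approach the cheek.

play_rows([
  [[3,0,2.3],[1.3,0,0],1],
  [[3,-10,1.9],[1.3,0,0],1],
  [[3,-18,1.5],[1.3,0,0],1],
  [[3,-23,1.2],[1.3,0,0],1],
  [[3,-25,1.1],[1.3,0,0],1],
  [[3,-25,1.1],[1.3,0,0],1],
])

```text
time: 15.55
ee_pos: [0.5962, 0.1692, 0.0743]
tcp_rot: [178.6, -0.0, -172.6]
wrist_force: [-0.0, -0.1, -1.6]
opening: 0.0115
grasp_force: 60.1
```

play_rows([
  [[0,-1,0],[0,0,0],1],
  [[0,-2,0],[0,0,0],1],
  [[0,-3,0],[0,0,0],1],
  [[0,-4,-0.1],[0,0,0],1],
  [[0,-5,-0.1],[0,0,0],1],
])

```text
time: 16.05
ee_pos: [0.5967, 0.1649, 0.0742]
tcp_rot: [178.6, -0.0, -172.5]
wrist_force: [-0.9, 4.5, -1.5]
opening: 0.0115
grasp_force: 59.7
```

Tool x points to −X at this yaw, so I shifted the wrong way. I'll back off, shift 6 mm the other way and retry.

play_rows([
  [[0,5,0],[0,0,0],1],
  [[-3,5,0],[0,0,0],1],
  [[-6,5,0],[0,0,0],1],
  [[-6,3,0],[0,0,0],1],
  [[-6,1,0],[0,0,0],1],
  [[-6,0,0],[0,0,0],1],
  [[-6,-1,0],[0,0,0],1],
])

```text
time: 16.75
ee_pos: [0.6028, 0.1643, 0.0742]
tcp_rot: [178.6, -0.0, -172.5]
wrist_force: [-0.2, 0.2, -2.4]
opening: 0.0113
grasp_force: 60.0
```

play_rows([
  [[0,-1,0],[0,0,0],1],
  [[0,-2,0],[0,0,0],1],
])

```text
time: 16.95
ee_pos: [0.6031, 0.1624, 0.0742]
tcp_rot: [178.6, -0.0, -172.5]
wrist_force: [0.0, -0.0, -1.9]
opening: 0.0115
grasp_force: 60.1
```

play_rows([
  [[0,-1,0],[0,0,0],1],
  [[0,-2,0],[0,0,0],1],
  [[0,-3,-0.1],[0,0,0],1],
  [[0,-4,-0.1],[0,0,0],1],
])

```text
time: 17.35
ee_pos: [0.6037, 0.1585, 0.0742]
tcp_rot: [178.6, -0.0, -172.5]
wrist_force: [0.5, 0.4, -2.3]
opening: 0.0116
grasp_force: 60.0
```

play_rows([
  [[0,-1,0],[0,0,0],1],
  [[0,-2,0],[0,0,0],1],
  [[0,-3,-0.1],[0,0,0],1],
])

```text
time: 17.65
ee_pos: [0.604, 0.1555, 0.0742]
tcp_rot: [178.6, -0.0, -172.5]
wrist_force: [0.2, -0.0, -2.0]
opening: 0.0112
grasp_force: 60.0
```

play_rows([
  [[0,-1,0],[0,0,0],1],
  [[0,-2,0],[0,0,0],1],
  [[0,-3,-0.1],[0,0,0],1],
  [[0,-4,-0.1],[0,0,0],1],
])

```text
time: 18.05
ee_pos: [0.6046, 0.1515, 0.0742]
tcp_rot: [178.6, -0.0, -172.5]
wrist_force: [-0.2, 0.2, -2.1]
opening: 0.0117
grasp_force: 59.9
```

play_rows([
  [[0,-1,0],[0,0,0],1],
  [[0,-2,0],[0,0,0],1],
  [[0,-3,-0.1],[0,0,0],1],
  [[0,-4,-0.1],[0,0,0],1],
])

```text
time: 18.45
ee_pos: [0.6051, 0.1475, 0.0742]
tcp_rot: [178.6, -0.0, -172.5]
wrist_force: [0.1, 0.2, -0.9]
opening: 0.0115
grasp_force: 59.9
```

play_rows([
  [[0,-1,0],[0,0,0],1],
  [[0,-2,0],[0,0,0],1],
  [[0,-3,-0.1],[0,0,0],1],
  [[0,-4,-0.1],[0,0,0],1],
])

```text
time: 18.85
ee_pos: [0.6056, 0.1436, 0.0742]
tcp_rot: [178.6, -0.0, -172.5]
wrist_force: [-0.4, -0.5, -1.6]
opening: 0.0116
grasp_force: 59.8
```

play_rows([
  [[0,-1.5,0],[0,0,0],1],
  [[0,-3,0],[0,0,0],1],
  [[0,-4.5,-0.1],[0,0,0],1],
  [[0,-6,-0.1],[0,0,0],1],
])

```text
time: 19.25
ee_pos: [0.6064, 0.1376, 0.0742]
tcp_rot: [178.6, -0.0, -172.5]
wrist_force: [0.3, 0.4, -2.1]
opening: 0.0113
grasp_force: 59.6
```

play_rows([
  [[0,-1.5,0],[0,0,0],1],
  [[0,-3,0],[0,0,0],1],
  [[0,-4.5,-0.1],[0,0,0],1],
  [[0,-6,-0.1],[0,0,0],1],
])

```text
time: 19.65
ee_pos: [0.6072, 0.1317, 0.0742]
tcp_rot: [178.6, -0.0, -172.5]
wrist_force: [0.8, 1.4, -1.5]
opening: 0.0116
grasp_force: 59.5
```

play_rows([
  [[0,-1.5,0],[0,0,0],1],
  [[0,-3,0],[0,0,0],1],
  [[0,-4.5,-0.1],[0,0,0],1],
  [[0,-6,-0.1],[0,0,0],1],
])

```text
time: 20.05
ee_pos: [0.608, 0.1257, 0.0741]
tcp_rot: [178.6, -0.0, -172.5]
wrist_force: [-0.3, 1.1, -0.2]
opening: 0.0114
grasp_force: 59.2
```

play_rows([
  [[0,-1.5,0],[0,0,0],1],
  [[0,-3,0],[0,0,0],1],
  [[0,-4.5,-0.1],[0,0,0],1],
  [[0,-6,-0.1],[0,0,0],1],
])

```text
time: 20.45
ee_pos: [0.6088, 0.1198, 0.0741]
tcp_rot: [178.6, -0.0, -172.5]
wrist_force: [-0.7, 2.0, 0.2]
opening: 0.0114
grasp_force: 59.0
```

play_rows([
  [[0,-1.5,0],[0,0,0],1],
  [[0,-3,0],[0,0,0],1],
  [[0,-4.5,-0.1],[0,0,0],1],
  [[0,-6,-0.1],[0,0,0],1],
])

```text
time: 20.85
ee_pos: [0.6096, 0.1139, 0.0741]
tcp_rot: [178.6, 0.0, -172.5]
wrist_force: [-0.4, 2.3, 1.7]
opening: 0.0115
grasp_force: 58.8
```

play_rows([
  [[0,-1,0],[0,0,0],1],
  [[0,-2,0],[0,0,0],1],
  [[0,-3,-0.1],[0,0,0],1],
  [[0,-4,-0.1],[0,0,0],1],
])

```text
time: 21.25
ee_pos: [0.6101, 0.1101, 0.0741]
tcp_rot: [178.6, 0.0, -172.5]
wrist_force: [-1.6, 3.6, 2.1]
opening: 0.0118
grasp_force: 58.7
```

play_rows([
  [[0,-1,0],[0,0,0],1],
  [[0,-2,0],[0,0,0],1],
  [[0,-3,-0.1],[0,0,0],1],
])

```text
time: 21.55
ee_pos: [0.6105, 0.1071, 0.0742]
tcp_rot: [178.6, 0.0, -172.5]
wrist_force: [-1.4, 4.4, 3.1]
opening: 0.0113
grasp_force: 58.6
```

play_rows([
  [[0,-0.5,0],[0,0,0],1],
  [[0,-1,0],[0,0,0],1],
])

```text
time: 21.75
ee_pos: [0.6106, 0.1061, 0.0742]
tcp_rot: [178.6, 0.0, -172.5]
wrist_force: [-1.1, 5.5, 4.3]
opening: 0.0115
grasp_force: 58.6
```

play_rows([
  [[0,-0.5,0],[0,0,0],1],
  [[0,-1,0],[0,0,0],1],
])

```text
time: 21.95
ee_pos: [0.6107, 0.1057, 0.0743]
tcp_rot: [178.5, 0.0, -172.5]
wrist_force: [-1.2, 9.7, 4.9]
opening: 0.0116
grasp_force: 58.6
```

play_rows([
  [[0,-0.5,0],[0,0,0],1],
  [[0,-0.5,0],[0,0,0],1],
])

```text
time: 22.15
ee_pos: [0.6107, 0.1056, 0.0744]
tcp_rot: [178.5, 0.0, -172.5]
wrist_force: [-2.0, 9.8, 4.2]
opening: 0.0114
grasp_force: 58.8
```

Run:
```python
from h import *
im,d=snap("side","5"); i2,d=snap("top","5")
W=np.zeros((560,800,3),np.uint8)
W[:500,:550]=cv2.resize(im[165:265,215:325],None,fx=5,fy=5,interpolation=2)
W[:360,555:795]=cv2.resize(i2[120:210,265:325],None,fx=4,fy=4,interpolation=2)
cv2.imwrite("pics/c6.png",W[:,:,::-1])
```

```text
(no output)
```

View pics/c6.png

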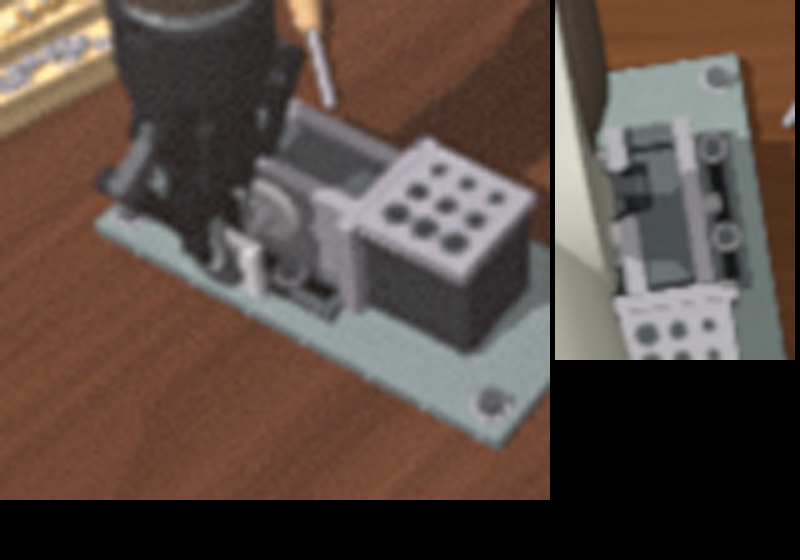

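The collar lies against the cheek at crop (272,205), and the nose protrudes from the far cheek at top crop (712,205). I'll hold it seated briefly, then release.

play_rows([
  [[0,-0.6,0],[0,0,0],1],
  [[0,-0.6,0],[0,0,0],1],
  [[0,-0.6,0],[0,0,0],1],
])

```text
time: 22.55
ee_pos: [0.6108, 0.1055, 0.0745]
tcp_rot: [178.5, 0.0, -172.4]
wrist_force: [-2.6, 11.9, 6.5]
opening: 0.0112
grasp_force: 58.9
```

play_rows([
  [[0,0,0],[0,0,0],0.8],
  [[0,0,0],[0,0,0],0.65],
  [[0,0,0],[0,0,0],0.62],
  [[0,0,0],[0,0,0],0.62],
  [[0,0,0],[0,0,0],0.62],
])

```text
time: 23.05
ee_pos: [0.6107, 0.1034, 0.0736]
tcp_rot: [178.7, -0.0, -172.5]
wrist_force: [-0.3, -0.0, 0.2]
opening: 0.0322
grasp_force: 0.0
```

play_rows([
  [[0,0,-2],[0,0,0],0.62],
  [[0,0,-6],[0,0,0],0.62],
  [[0,0,-12],[0,0,0],0.62],
  [[0,0,-20],[0,0,0],0.62],
])

```text
time: 23.45
ee_pos: [0.6108, 0.1034, 0.0945]
tcp_rot: [178.6, -0.0, -172.5]
wrist_force: [0.7, 0.7, 0.8]
opening: 0.0324
grasp_force: 0.0
```

play_rows([
  [[0,20,-40],[0,0,0],0.62],
  [[0,60,-80],[0,0,0],0.62],
  [[0,100,-120],[0,0,0],0.62],
  [[0,150,-120],[0,0,0],0.62],
  [[0,180,-120],[0,0,0],0.62],
  [[0,180,-120],[0,0,0],0.62],
  [[0,180,-120],[0,0,0],0.62],
])

```text
time: 24.15
ee_pos: [0.5876, 0.2799, 0.2187]
tcp_rot: [178.6, 0.0, -172.4]
wrist_force: [-0.1, -0.4, 0.0]
opening: 0.0322
grasp_force: 0.0
```

Run:
```python
from h import *
im,d=snap("side","6"); i2,d=snap("top","6")
W=np.zeros((560,800,3),np.uint8)
W[:500,:550]=cv2.resize(im[165:265,215:325],None,fx=5,fy=5,interpolation=2)
W[:360,555:795]=cv2.resize(i2[120:210,265:325],None,fx=4,fy=4,interpolation=2)
cv2.imwrite("pics/c7.png",W[:,:,::-1])
```

```text
(no output)
```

View pics/c7.png

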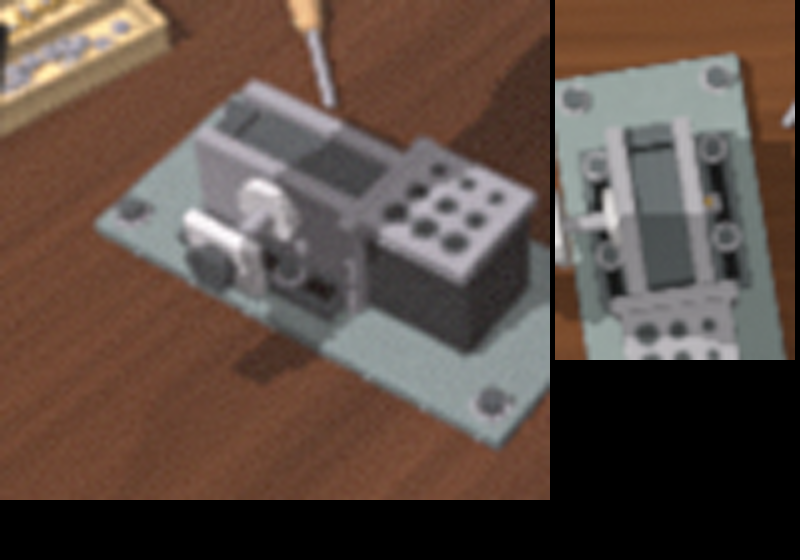

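The pin is seated with its shoulder on the cheek. The gold ball is out beyond the far cheek at top crop (708,200), the button has sprung out, and the anvil flange is on the cheeks. Handing in.

```bash
python3 -c "
from workcell import workorder
print(workorder.job_done())"
```

```text
the job is handed in; nothing more can be done
None
```

The job is handed in: the anvil is home, and the pin is through all three holes with its shoulder on the cheek and a locking ball showing beyond the far cheek; the cell did not return a verdict.

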